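Slide a loaded carrier home under the scanner's drag springs and start the scan

TASK

Load the slide scanner: with the fingertips press down hard on the black ribbed thumb pad of the blue slide carrier lying in the loading well and, keeping it pressed flat, slide it along the well so that its nose passes under both brass-coloured drag springs and it butts fully home against the end stop. Let go of it, then press the green start button all the way down and let it come up again. Do not lift or tilt the carrier, do not press on the glass slides, do not press start before the carrier is home, do not bend the springs up with the fingers, and leave the other things on the bench where they are.

Things in the scene. Friction and masses are not known exactly. Their poses are not given: they have to be found in the camera images.
- scanner: White bench-top slide scanner, fixed; base 220 (its x) x 390 (its y) mm, top face 50 mm above the bench. Origin: centre of its underside, on the bench; z up; y runs along the loading well from its closed tail end (-y) to the tower (+y); x points away from the robot at yaw 0. The tower (x -90 to 110, y 100 to 195 mm) is 270 mm high.
- lens (a point): Lower tip of the lens, 60 mm above the bench, over the well's centre line (scanner x 20, y 66 mm). It hangs from the optical head, which juts from the tower over the well: scanner x -8 to 48, y 40 to 105 mm, 115 to 215 mm above the bench.
- end_stop (a point): Point in the plane of the end stop, on the well's centre line, at floor height. Axes as the scanner's. The loading well is a flat recess in the base: scanner x -32.5 to 72.5 mm (centre line x = 20), y -170 (tail wall) to 85 mm (this end stop), floor 40 mm above the bench, 10 mm below the base's top face. The floor is slippery (friction about 0.1).
- carrier: Blue slide carrier plate, 102 (its x) x 172 (its y) x 8 mm, about 0.2 kg, loose in the well with 1.5 mm play each side; its tail starts 3 to 13 mm from the tail wall, so fingers do not fit behind it. It has 70 to 80 mm to travel along the scanner's +y. Origin: centre of its underside; y towards its nose, z up. Its last 79 mm at the tail are flat and carry the thumb pad.
- thumb_pad (a point): Centre of the black ribbed rubber thumb pad (70 mm in x, 72 mm in y) on top of the carrier, 48 mm above the bench, 39 mm from the tail edge and 42 mm from the nearest glass. Fingertip friction on it is about 1. Driving the carrier past the springs takes up to about 10 N along y, so bear down with some 15 to 20 N; expect the fingertips to creep some mm.
- carrier_nose (a point): Middle of the carrier's leading (+y) edge, at its underside; the nose's top is bevelled from 8 down to 4.5 mm over its last 11 mm; home when it lies in the plane of end_stop.
- slides: The three glass slides (each 25 x 76 mm, side by side along y) lying in the carrier just below its top, fixed in it. Origin as the carrier's: the glass covers carrier x -38 to 38 mm and y -5 to 75 mm. Not to be pressed on.
- spring_near (a joint): Lift of the brass-coloured (phosphor bronze) leaf spring on the robot's side of the well, rad: 0 at rest, about 0.05 when it rides on top of the carrier. It is a strip 9 mm wide, 57 mm from its anchor (near the tower) to its bend, pressing down on the carrier's edge strip with about 1.5 to 3 N; an upturned lip 16 mm long faces the carrier.
- spring_far (a joint): The same for the leaf spring on the far side of the well.
- spring_near_bend (a point): Underside of the bend of the near spring, its lowest point: at rest 5 mm above the well's floor, 50 mm before the end stop and 46 mm from the centre line. The tip of its lip stands 16 mm farther towards -y and 12 mm above the floor.
- spring_far_bend (a point): The same for the far spring.
- start (a joint): Travel of the green start button, m: 0 up, 0.006 fully down; a spring brings it up; about 5 N fully down.
- start_top (a point): Centre of the top of the green start button (22 mm across, on a black collar of 38 mm), 68 mm above the bench when up, on the scanner's base on the robot's side of the well; pressed straight down.
- dropper: Small amber dropper bottle, 26 mm across and 50 mm high, standing on the scanner's base 85 mm from the start button. Origin: centre of its underside. Leave alone.
- cassette_pink: Pink tissue cassette with a wax block, 28 x 40 x 11 mm, on the bench on the robot's side of the scanner. Leave alone.
- cassette_yellow: Yellow tissue cassette with a wax block, 28 x 40 x 11 mm, on the bench on the robot's side of the scanner. Leave alone.
- marker: White and blue marker pen, 12 mm thick, 135 mm long along its y, lying on the bench on the robot's side of the scanner. Leave alone.
- forceps: Steel forceps, 20 x 125 x 8 mm, lying on the bench behind the scanner. Leave alone.
- stain_jar: Open glass staining jar, 60 mm across, 85 mm high, standing on the bench beside the scanner's -y end. Origin: centre of its underside. Leave alone.
- slide_box: Green slide box, 92 x 86 x 36 mm, on the bench beside the scanner's -y end. Leave alone.
There are look-alikes about, which are no part of the job. There is more than one size of the carrier; the job needs the smaller.

How it is judged:
By the outcome, as a careful person would: the job done as asked, in the order asked, and still so for the second after the job is handed in, with the robot touching nothing.
It also fails if it takes over 48 s, if anything falls off the work surface, if the arm or the gripper's body presses on something with over 40 N, if the wrist force passes 120 N, or if a joint passes its speed limit or range.

ROBOT

A 6-joint arm with a two-finger parallel gripper is mounted at the origin on the work surface. World frame = base frame: x ahead of the robot, y to its left, z up, the work surface at z = 0. Lengths are in m, angles in rad, forces in N, time in s.
With the tool pointing down it reaches from about 0.3 to 0.775 m from the base axis. Payload 14.6 kg.
Tool frame: the origin (TCP) lies on the centre line of the jaws, within the pads' length; the fingertips stand 25 mm ahead of it and the grasp point (between the pads) lies 6 mm ahead of it (arm.tcp_to_tips is the distance from the TCP to the fingertips, in m); z points along the fingers, y is the line along which they close (so a half turn about z gives the same grasp; the last joint's range is limited). The gripper opens to 94 mm and grips with 3 to 60 N. Pads are 16 mm wide; open, the fingers measure 119 mm over their backs; the gripper's body (75 mm by 177 mm) begins 78 mm behind the grasp point.
Start: joints at [1.246, 0.3, 1.521, -0, 1.321, -0.067], TCP at [0.14, 0.532, 0.23] pointing down, gripper open.
Joint ranges: [-3.03, 3.03], [-0.79, 2.21], [0.23, 2.52], [-1.04, 4.18], [0, 3.07], [-2.55, 2.55]. Speed limits (rad/s): [2.22, 2.22, 2.57, 3.14, 3.14, 3.14].

INTERFACE

Orientations are given as a unit quaternion [x, y, z, w].
In Python, from station import arm gives the robot as it stands.
- The arm moves only by the tool carry_out, never from a script. Its argument "deltas" is a list that holds one entry, the list of rows, each a list of 6 numbers: the shift along the tool's x, y, z normalised to -1 to 1, where 1 is 0.25 m, then the turn, a rotation vector about the tool's x, y, z normalised to -1 to 1, where 1 is pi/2 rad. A call has 1 to 10 rows; each row is the pose to reach, as a shift and turn from the pose commanded when the call began, along the tool's axes at that moment; what a row does not reach only later rows make up. A row lasts 1/12 s, in which the tool goes at most 41.7 mm and 7.16 degrees, less where a joint would pass 70% of its speed; a pose out of reach is approached as far as the arm can. A call with a number of a shift or a turn outside -1 to 1 is refused whole. A call with a gripper value outside its range is refused whole. "grip" is the opening in per cent of the stroke, from 0 (shut) to 100 (fully open), set as the call begins (left out, the last holds). The fingers move at their own pace and stop on an object; "force" is the grip in N (left out, the last holds). Time passes only in rows, so rows that repeat a pose let the fingers close. It gives the time, the measured TCP pose, the force, the opening and the grip force at its end, in the units of the state.
- arm.get_state(): the state, without advancing time (a new reading comes with each control period).
- arm.camera(name): name is "scene" or "top"; returns a dict with "img" (420x560x3 uint8, red, green, blue), "intrinsics" (3x3 intrinsics, pixels), "k1" (the pictures are not rectified: a ray, as slopes to the right and down, at radius r is drawn at 1 + k1 r^2 times it, then the intrinsics apply), "view" (4x4, takes a point from world to camera coordinates). Camera axes: x right, y down, z forward; pixel columns grow to the right and rows downward; lengths in m; the calibration is good to about 2 mm. A picture is of the moment at which its call begins. There is no depth.
- arm.finish_job(): hands the job in; it is judged then, once.
The state is a dict: "t": time; "qpos": joint angles; "qd": joint speeds; "joint_efforts": joint torques, N m; "tool_pos": TCP position; "ee_rot": TCP orientation; "ft_force": force on the tool from outside, world axes, zero at the start; "moment": the same for the moment, N m; "grip_width": opening from 0.0 (shut) to 1.0 (fully open); "grip_force": force on a finger pad.
Only numpy, scipy, OpenCV 4.12 (cv2) and the standard library are available. Lean on these libraries where they do the work, as an engineer would, in place of code of your own. Each camera call takes 0.05 s, during which the arm holds its last target. There are 200 camera calls.

## Working session

There is one attempt and no reset: what is moved stays moved. The work goes in short steps, Python scripts to look and compute and a tool call to move; the robot and the scene stay as the last step left them, time stands still between calls to the robot, and variables do not carry over. Pictures are saved under pics/ and viewed, at most 10 in all, crops included, and the job is handed in when it is done.

Besides the shell and the picture viewer there is one more tool, called after "Request:" by a JSON object that holds its "method" and its "body", one argument or row to a line. carry_out: Moves the arm, as the interface text tells. Scaled input: -1 to 1 covers 0.25 m each way for a shift and pi/2 rad each way for a turn. Its arguments: {"type":"object","properties":{"deltas":{"type":"array","items":{"type":"array","items":{"type":"array","items":{"type":"number"}}}},"grip":{"type":"number"},"force":{"type":"number"}},"required":["deltas"]}

```bash
mkdir -p pics
cat > h.py <<'E'
import numpy as np, cv2
from station import arm
def ray(c,u,v):
    K=np.array(c["intrinsics"]);k=c["k1"]
    d=np.array([(u-K[0,2])/K[0,0],(v-K[1,2])/K[1,1]]);s=d.copy()
    for _ in range(30): s=d/(1+k*(s@s))
    V=np.array(c["view"]);R=V[:3,:3];return -R.T@V[:3,3],R.T@np.array([s[0],s[1],1])
def at(c,u,v,z):
    o,d=ray(c,u,v);return o+d*(z-o[2])/d[2]
def px(c,p):
    V=np.array(c["view"]);q=V[:3,:3]@np.array(p)+V[:3,3];s=q[:2]/q[2];s=s*(1+c["k1"]*(s@s))
    K=np.array(c["intrinsics"]);return K[0,0]*s[0]+K[0,2],K[1,1]*s[1]+K[1,2]
def snap(n,f):
    c=arm.camera(n);cv2.imwrite("pics/"+f,cv2.cvtColor(c["img"],cv2.COLOR_RGB2BGR));np.save("pics/"+f[:-4]+".npy",c,allow_pickle=True);return c
def load(f): return np.load("pics/"+f+".npy",allow_pickle=True).item()
E
python3 -c "
from h import *
for n in('top','scene'):
  c=snap(n,n+'0.png');print(n,c['intrinsics'],c['k1'],c['view'])
print(arm.get_state(),arm.tcp_to_tips)"
```

```text
top [[405.82358847   0.         278.26573847]
 [  0.         405.82358847 208.80152422]
 [  0.           0.           1.        ]] 0.019744456067522165 [[ 0.00726444 -0.99996022  0.00517514  0.04159567]
 [-0.98703531 -0.00800017 -0.16030378  0.45780543]
 [ 0.16033881 -0.00394352 -0.98705416  0.97416754]
 [ 0.          0.          0.          1.        ]]
scene [[542.66350625   0.         285.51828584]
 [  0.         542.66350625 198.51708346]
 [  0.           0.           1.        ]] 0.05709983515179873 [[-2.82816186e-01 -9.59174098e-01  2.31174110e-04  1.49939226e-01]
 [-9.06504118e-01  2.67207457e-01 -3.26879884e-01  4.53038931e-01]
 [ 3.13472946e-01 -9.26564824e-02 -9.45065865e-01  1.14543707e+00]
 [ 0.00000000e+00  0.00000000e+00  0.00000000e+00  1.00000000e+00]]
{'t': 0.1, 'qpos': array([ 1.24641821e+00,  3.00405086e-01,  1.52149061e+00,  1.55884238e-05,
        1.32066687e+00, -6.66096808e-02]), 'qd': array([-1.45322593e-03, -6.56090177e-04, -2.33231969e-03, -6.14511881e-05,
        1.51318335e-03,  9.81782717e-04]), 'joint_efforts': array([ 1.49203202e-03, -5.32650518e+01, -3.53277290e+01,  7.09851924e-02,
        2.36029259e-02, -2.73149175e-05]), 'tool_pos': array([0.14015133, 0.53164641, 0.22996079]), 'ee_rot': array([ 1.28529597e-01,  9.91705555e-01, -4.74252236e-04, -1.01610204e-04]), 'ft_force': array([-1.07573555,  0.6643611 , -0.42410177]), 'moment': array([0.03837976, 0.01945035, 0.01329995]), 'grip_force': 0.0, 'grip_width': 1.0013425057719585} 0.025
```

View pics/top0.png

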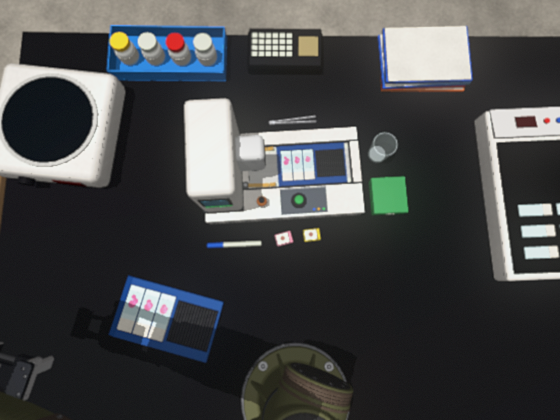

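View pics/scene0.png

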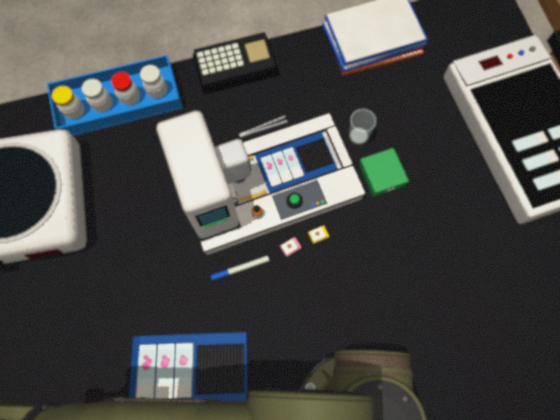

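The carrier in the scanner's well is at top (278–350, 143–185), with the button at (299,200) and the tower on the left. The bigger blue carrier on the bench is the look-alike. I'll enlarge both views.

```bash
python3 -c "
from h import *
a=load('top0')['img'][90:230,175:375];b=load('scene0')['img'][100:260,150:370]
cv2.imwrite('pics/ct.png',cv2.resize(a,None,fx=4,fy=4,interpolation=2)[:,:,::-1])
cv2.imwrite('pics/cs.png',cv2.resize(b,None,fx=3.6,fy=3.6,interpolation=2)[:,:,::-1])"
```

```text
(no output)
```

View pics/ct.png

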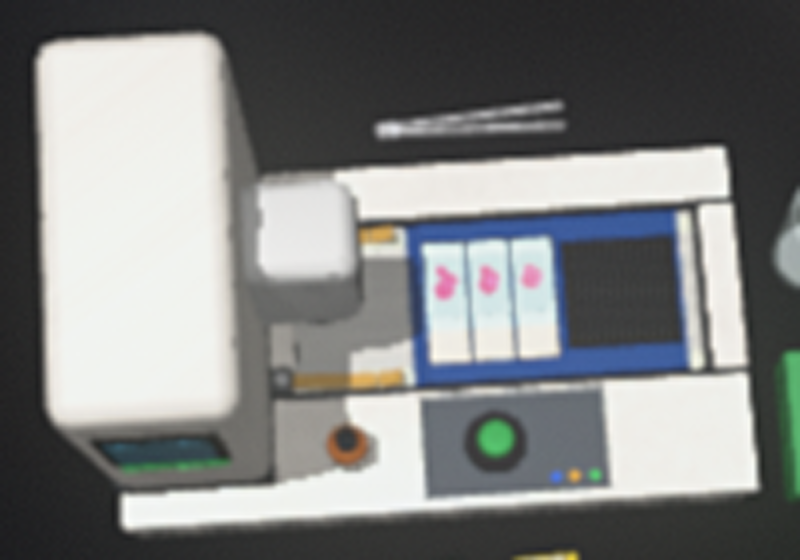

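View pics/cs.png

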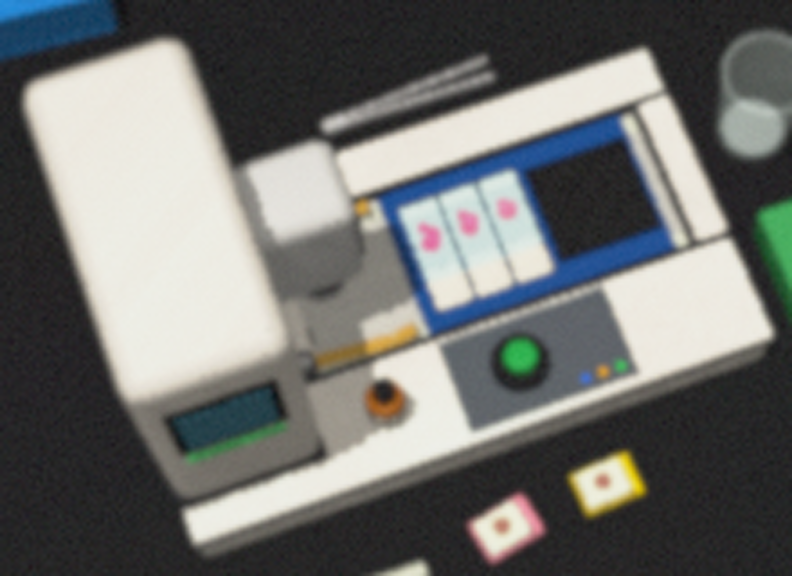

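```bash
cat > m.py <<'E'
from h import *
T=load('top0');S=load('scene0')
t=lambda u,v,z:at(T,(u+.5)/4-.5+175,(v+.5)/4-.5+90,z)
s=lambda u,v,z:at(S,(u+.5)/3.6-.5+150,(v+.5)/3.6-.5+100,z)
P={}
for n,z,a,b in [('farTail',.05,(726,147),(648,48)),('nearTail',.05,(758,491),(773,336)),('nearNose',.05,(122,495),(184,512)),
 ('carFT',.048,(677,211),(620,117)),('carNT',.048,(690,368),(675,247)),('carFN',.0445,(407,232),(383,200)),('carNN',.0445,(415,385),(432,332)),
 ('pad1',.048,(562,242),(527,175)),('pad2',.048,(675,236),(626,140)),('pad3',.048,(685,342),(663,234)),('pad4',.048,(568,348),(563,262)),('btn',.068,(495,437),(519,356)),('dropper',.1,(347,440),(383,390)),('pink',.011,(0,0),(503,526)),('yel',.011,(0,0),(603,480))]:
    P[n]=(t(*a,z)+s(*b,z))/2;print(n,t(*a,z).round(4),s(*b,z).round(4))
f,n_,m=P['farTail'],P['nearTail'],P['nearNose']
print('w',np.linalg.norm(f-n_),'l',np.linalg.norm(n_-m))
e=m-n_;yaw=np.arctan2(-e[0],e[1]);e2=f-n_;print('yaw',yaw,np.arctan2(e2[1],e2[0]))
yc=(P['carFN']+P['carNN']-P['carFT']-P['carNT'])/2;print('car',np.linalg.norm(yc),np.arctan2(-yc[0],yc[1]))
y=np.array([-np.sin(yaw),np.cos(yaw),0]);x=np.array([y[1],-y[0],0])
org=((f+n_)/2+195*1e-3*y);print('org',org)
for k,v in P.items():
  print(k,'scanner',((v-org)@x*1e3).round(1),((v-org)@y*1e3).round(1))
pad=np.mean([P['pad%d'%i] for i in(1,2,3,4)],0);print('pad',pad,(pad-org)@x,(pad-org)@y)
E
python3 m.py
```

```text
farTail [ 0.6691 -0.1511  0.05  ] [ 0.6663 -0.1519  0.05  ]
nearTail [ 0.4482 -0.1657  0.05  ] [ 0.4472 -0.1652  0.05  ]
nearNose [0.4425 0.2243 0.05  ] [0.4408 0.224  0.05  ]
carFT [ 0.6273 -0.1196  0.048 ] [ 0.6236 -0.1187  0.048 ]
carNT [ 0.5256 -0.1259  0.048 ] [ 0.5242 -0.1247  0.048 ]
carFN [0.6132 0.0511 0.0445] [0.6118 0.049  0.0445]
carNN [0.5142 0.0453 0.0445] [0.5136 0.0434 0.0445]
pad1 [ 0.6063 -0.0467  0.048 ] [ 0.6007 -0.0469  0.048 ]
pad2 [ 0.6109 -0.118   0.048 ] [ 0.6064 -0.1174  0.048 ]
pad3 [ 0.5422 -0.1231  0.048 ] [ 0.5351 -0.12    0.048 ]
pad4 [ 0.5378 -0.05    0.048 ] [ 0.5348 -0.0515  0.048 ]
btn [ 0.4772 -0.0033  0.068 ] [ 0.4743 -0.0031  0.068 ]
dropper [0.4687 0.0851 0.1   ] [0.4663 0.0862 0.1   ]
pink [0.782  0.3242 0.011 ] [0.3854 0.0334 0.011 ]
yel [0.782  0.3242 0.011 ] [ 0.3964 -0.0372  0.011 ]
w 0.22047946943453833 l 0.38961476012362434
yaw 0.01533453489227265 0.06324383527368173
car 0.16984707077429637 0.07069054892054523
org [0.55468498 0.03649851 0.05      ]
farTail scanner 110.1 -189.7
nearTail scanner -110.1 -200.3
nearNose scanner -110.1 189.3
carFT scanner 68.3 -156.7
carNT scanner -32.3 -161.3
carFN scanner 58.0 12.7
carNN scanner -40.7 8.5
pad1 scanner 47.5 -84.0
pad2 scanner 51.6 -155.0
pad3 scanner -18.4 -157.8
pad4 scanner -19.7 -86.9
btn scanner -79.5 -38.5
dropper scanner -86.5 50.5
pink scanner 31.2 141.9
yel scanner 36.1 106.5
pad [ 0.57176684 -0.08419482  0.048     ] 0.015229147766433119 -0.12094107241154786
```

```bash
sed -i "s/(122,495),(184,512)/(122,527),(202,546)/" m.py; python3 m.py | sed -n '3p;16,$p'
```

```text
nearNose [0.4228 0.2236 0.05  ] [0.4166 0.2184 0.05  ]
w 0.22047946943453833 l 0.38741630531052806
yaw 0.07219687424676735 0.06324383527368173
car 0.16984707077429637 0.07069054892054523
org [0.54360893 0.03601344 0.05      ]
farTail scanner 110.2 -196.0
nearTail scanner -110.2 -194.0
nearNose scanner -110.2 193.4
carFT scanner 70.4 -160.6
carNT scanner -30.3 -159.5
carFN scanner 69.7 9.0
carNN scanner -29.1 10.4
pad1 scanner 53.8 -86.9
pad2 scanner 53.7 -158.0
pad3 scanner -16.3 -156.8
pad4 scanner -13.6 -86.0
btn scanner -70.5 -34.2
dropper scanner -72.4 55.0
pink scanner 50.3 139.6
yel scanner 53.2 103.9
pad [ 0.57176684 -0.08419482  0.048     ] 0.019413428898175388 -0.12192626685560025
```

Request:
{"method": "carry_out", "body": {
  "deltas": [
    [[0,0,-0.4,0,0,0.79],[0,0,-0.4,0,0,0.79],[0,0,-0.4,0,0,0.79],[0,0,-0.4,0,0,0.79],[0,0,-0.4,0,0,0.79],[0,0,-0.4,0,0,0.79],[0,0,-0.4,0,0,0.79],[0,0,-0.4,0,0,0.79],[0,0,-0.4,0,0,0.79],[0,0,-0.4,0,0,0.79]]
  ],
  "grip": 35
}}

```text
t: 0.93
tool_pos: [0.1402, 0.5317, 0.3301]
ee_rot: [0.683, 0.73, -0.0, 0.0]
ft_force: [0.5, -0.3, 0.2]
grip_width: 0.358
grip_force: 0.0
```

Request:
{"method": "carry_out", "body": {
  "deltas": [
    [[-1,0.4,0,0,0,0],[-1,0.4,0,0,0,0],[-1,0.4,0,0,0,0],[-1,0.4,0,0,0,0],[-1,0.4,0,0,0,0],[-1,0.4,0,0,0,0],[-1,0.4,0,0,0,0],[-1,0.4,0,0,0,0],[-1,0.4,0,0,0,0],[-1,0.4,0,0,0,0]]
  ]
}}

```text
t: 1.77
tool_pos: [0.2578, 0.2901, 0.3304]
ee_rot: [0.681, 0.732, -0.0, -0.0]
ft_force: [-1.3, 0.4, 1.7]
grip_width: 0.351
grip_force: 0.0
```

Request:
{"method": "carry_out", "body": {
  "deltas": [
    [[-1,0.48,0,0,0,0],[-1,0.48,0,0,0,0],[-1,0.48,0,0,0,0],[-1,0.48,0,0,0,0],[-1,0.48,0,0,0,0],[-1,0.48,0,0,0,0],[-1,0.48,0,0,0,0],[-1,0.48,0,0,0,0],[-1,0.48,0,0,0,0],[-1,0.48,0,0,0,0]]
  ]
}}

```text
t: 2.6
tool_pos: [0.3956, 0.05, 0.3302]
ee_rot: [0.681, 0.732, -0.0, -0.0]
ft_force: [-0.4, -0.2, 0.7]
grip_width: 0.348
grip_force: 0.0
```

Request:
{"method": "carry_out", "body": {
  "deltas": [
    [[-0.6,0.66,0,0,0,0],[-0.6,0.66,0,0,0,0],[-0.6,0.66,0,0,0,0],[-0.6,0.66,0,0,0,0],[-0.6,0.66,0,0,0,0],[-0.6,0.66,0,0,0,0],[-0.6,0.66,0,0,0,0],[-0.6,0.66,0,0,0,0]]
  ]
}}

```text
t: 3.27
tool_pos: [0.5713, -0.0872, 0.3298]
ee_rot: [0.681, 0.733, -0.0, -0.001]
ft_force: [0.9, 0.1, 0.7]
grip_width: 0.346
grip_force: 0.0
```

Request:
{"method": "carry_out", "body": {
  "deltas": [
    [[0,0,0.9,0,0,0],[0,0,0.9,0,0,0],[0,0,0.9,0,0,0],[0,0,0.9,0,0,0],[0,0,0.9,0,0,0],[0,0,0.9,0,0,0],[0,0,0.9,0,0,0],[0,0,0.9,0,0,0],[0,0,0.9,0,0,0]]
  ]
}}

```text
t: 4.02
tool_pos: [0.5719, -0.088, 0.1079]
ee_rot: [0.681, 0.733, 0.001, 0.001]
ft_force: [0.1, -0.5, 0.4]
grip_width: 0.351
grip_force: 0.0
```

```bash
python3 -c "
from h import *
b=snap('scene','s1.png')['img'][70:260,190:410]
a=snap('top','t1.png')['img'][90:230,175:375]
b=cv2.resize(b,(510,440),interpolation=2)
cv2.imwrite('pics/c1.png',b[:,:,::-1])
cv2.imwrite('pics/ct1.png',cv2.resize(a,None,fx=4,fy=4,interpolation=2)[:,:,::-1])
print(arm.get_state())"
```

```text
{'t': 4.1167, 'qpos': array([-2.16761462e-01,  4.86811320e-01,  1.56340548e+00,  2.94901318e-05,
        1.08785880e+00, -2.89412695e-01]), 'qd': array([-0.00630983,  0.00862   ,  0.00511174, -0.00192097, -0.00461873,
       -0.00163897]), 'joint_efforts': array([ 2.20598909e-01, -5.93104005e+01, -3.12413907e+01,  6.43920014e-02,
        4.98989120e-02,  8.02219205e-03]), 'tool_pos': array([ 0.57185209, -0.0884505 ,  0.10778165]), 'ee_rot': array([0.6809638 , 0.73231496, 0.00090376, 0.00150857]), 'ft_force': array([0.05666905, 0.62397015, 0.47659118]), 'moment': array([-0.05469854,  0.07719542,  0.01194445]), 'grip_force': 0.0, 'grip_width': 0.34867331247317196}
```

View pics/c1.png

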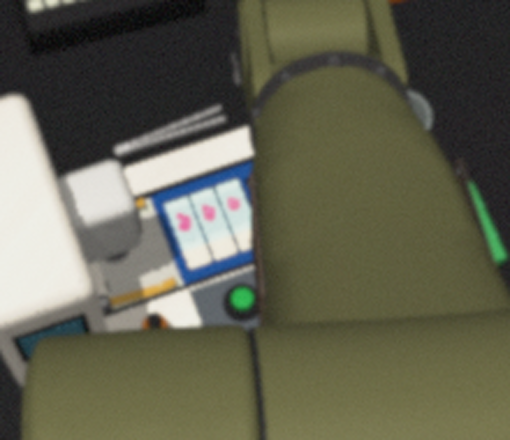

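The arm hides the pad, but the nose and springs stay visible. The pose matches the measured pad, so I'll descend slowly to contact.

Request:
{"method": "carry_out", "body": {
  "deltas": [
    [[0,0,0.06,0,0,0],[0,0,0.12,0,0,0],[0,0,0.13,0,0,0],[0,0,0.135,0,0,0],[0,0,0.14,0,0,0],[0,0,0.14,0,0,0]]
  ]
}}

```text
t: 4.62
tool_pos: [0.5719, -0.0888, 0.0732]
ee_rot: [0.681, 0.732, 0.001, 0.001]
ft_force: [-4.4, 1.7, 12.8]
grip_width: 0.348
grip_force: 6.3
```

Request:
{"method": "carry_out", "body": {
  "deltas": [
    [[0,0,0.004,0,0,0],[0,0,0.004,0,0,0],[0,0,0.004,0,0,0]]
  ]
}}

```text
t: 4.87
tool_pos: [0.5722, -0.0889, 0.0731]
ee_rot: [0.681, 0.732, 0.001, 0.002]
ft_force: [-8.0, 1.4, 20.9]
grip_width: 0.349
grip_force: 10.8
```

Request:
{"method": "carry_out", "body": {
  "deltas": [
    [[0.01,0,0,0,0,0],[0.02,0,0,0,0,0],[0.03,0,0,0,0,0],[0.04,0,0,0,0,0],[0.05,0,0,0,0,0],[0.06,0,0,0,0,0],[0.07,0,0,0,0,0],[0.08,0,0,0,0,0],[0.08,0,0,0,0,0],[0.08,0,0,0,0,0]]
  ]
}}

```text
t: 5.7
tool_pos: [0.571, -0.0699, 0.0732]
ee_rot: [0.681, 0.732, 0.001, 0.003]
ft_force: [-5.7, -5.6, 19.6]
grip_width: 0.349
grip_force: 9.8
```

```bash
python3 -c "
from h import *
b=snap('scene','s2.png')['img'][70:260,190:410]
b=cv2.resize(b,(660,570),interpolation=2)
cv2.imwrite('pics/c2.png',b[:,:,::-1])"
```

```text
(no output)
```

View pics/c2.png

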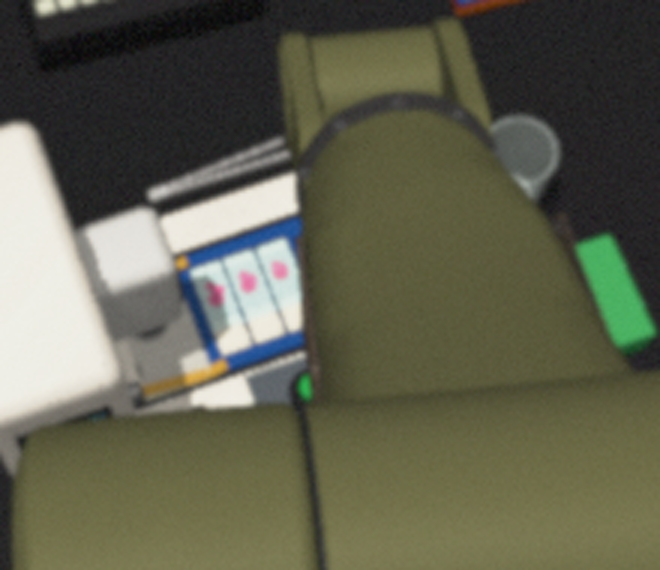

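The carrier moves with the fingers. Its nose has reached the spring lips, and the near spring is at about (205,375). I'll continue.

Request:
{"method": "carry_out", "body": {
  "deltas": [
    [[0.01,-0.002,0,0,0,0],[0.02,-0.002,0,0,0,0],[0.03,-0.002,0,0,0,0],[0.04,-0.002,0,0,0,0],[0.05,-0.002,0,0,0,0],[0.06,-0.002,0,0,0,0],[0.07,-0.002,0,0,0,0],[0.08,-0.002,0,0,0,0],[0.08,-0.002,0,0,0,0]]
  ]
}}

```text
t: 6.5
tool_pos: [0.5695, -0.0499, 0.0732]
ee_rot: [0.681, 0.732, 0.001, 0.003]
ft_force: [-2.8, -6.6, 16.8]
grip_width: 0.353
grip_force: 8.6
```

Request:
{"method": "carry_out", "body": {
  "deltas": [
    [[0.01,0,0.002,0,0,0],[0.02,0,0.002,0,0,0],[0.03,0,0.002,0,0,0],[0.04,0,0.002,0,0,0],[0.05,0,0.002,0,0,0],[0.06,0,0.002,0,0,0],[0.07,0,0.002,0,0,0],[0.08,0,0.002,0,0,0],[0.08,0,0.002,0,0,0]]
  ]
}}

```text
t: 7.25
tool_pos: [0.5681, -0.0303, 0.0731]
ee_rot: [0.681, 0.732, 0.001, 0.003]
ft_force: [-3.7, -8.4, 23.3]
grip_width: 0.351
grip_force: 11.3
```

```bash
python3 -c "
from h import *
b=snap('top','t3.png')['img'][90:230,175:375]
b=cv2.resize(b,None,fx=4,fy=4,interpolation=2)
cv2.imwrite('pics/c3.png',b[:,:,::-1])
print(arm.get_state()['ft_force'])"
```

```text
[-3.92129504 -9.02054844 23.85180571]
```

View pics/c3.png

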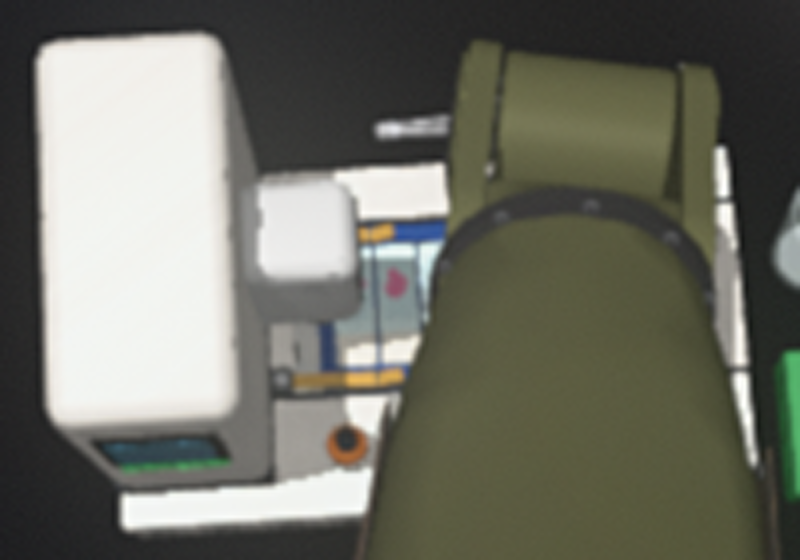

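The nose edge is now at about (320,350), under both springs, after roughly 57 mm of travel. About 18 mm is left.

Request:
{"method": "carry_out", "body": {
  "deltas": [
    [[0.01,0,0,0,0,0],[0.02,0,0,0,0,0],[0.03,0,0,0,0,0],[0.04,0,0,0,0,0],[0.05,0,0,0,0,0],[0.055,0,0,0,0,0],[0.055,0,0,0,0,0]]
  ]
}}

```text
t: 7.88
tool_pos: [0.5672, -0.0167, 0.0731]
ee_rot: [0.681, 0.732, 0.001, 0.003]
ft_force: [-4.0, -10.5, 22.7]
grip_width: 0.345
grip_force: 11.4
```

Request:
{"method": "carry_out", "body": {
  "deltas": [
    [[0.004,0,0,0,0,0],[0.008,0,0,0,0,0],[0.012,0,0,0,0,0],[0.016,0,0,0,0,0],[0.016,0,0,0,0,0]]
  ]
}}

```text
t: 8.3
tool_pos: [0.5672, -0.0137, 0.0732]
ee_rot: [0.681, 0.732, 0.001, 0.004]
ft_force: [-1.8, -17.8, 21.3]
grip_width: 0.347
grip_force: 10.4
```

Request:
{"method": "carry_out", "body": {
  "deltas": [
    [[0.005,0,0.001,0,0,0],[0.01,0,0.001,0,0,0],[0.01,0,0.001,0,0,0]]
  ]
}}

```text
t: 8.55
tool_pos: [0.5674, -0.0111, 0.0732]
ee_rot: [0.681, 0.732, 0.001, 0.004]
ft_force: [0.3, -16.7, 21.2]
grip_width: 0.349
grip_force: 10.6
```

```bash
python3 -c "
from h import *
S=snap('scene','s4.png');T=snap('top','t4.png')
a=cv2.resize(S['img'][110:230,190:330],None,fx=4,fy=4,interpolation=2)
cv2.imwrite('pics/c4.png',a[:,:,::-1])
org=np.array([.5436,.036,0]);y=np.array([-.0705,.9975,0]);x=np.array([.9975,.0705,0])
for X in(-31,20,50):
  p=org+x*X/1e3+y*.085+[0,0,.0445]
  u,v=px(S,p);print((u+.5-190)*4-.5,(v+.5-110)*4-.5,px(T,p))"
```

```text
197.6790427828323 374.43744377642804 (np.float64(248.92263958638677), np.float64(188.57066856509542))
169.35851554179146 296.7907901604291 (np.float64(247.86780133563835), np.float64(168.71724564711394))
153.00133180074488 251.98384382054667 (np.float64(247.25365205152357), np.float64(157.18126686726202))
```

View pics/c4.png

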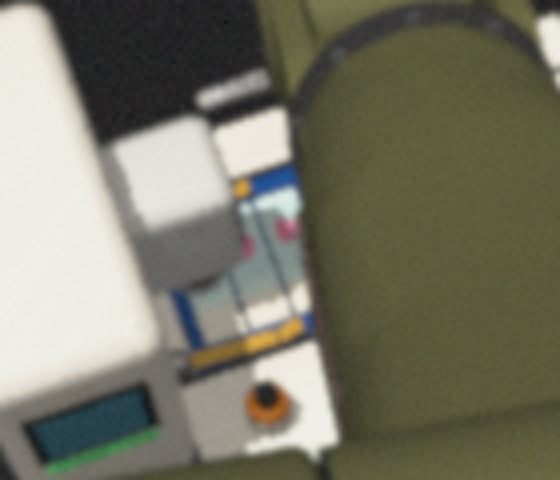

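The nose strip's edge at about (190,345) matches the predicted stop line (187,345), and the fingers have begun to slip. One firmer push will show whether the carrier still moves.

Request:
{"method": "carry_out", "body": {
  "deltas": [
    [[0.004,0,0.003,0,0,0],[0.01,0,0.003,0,0,0],[0.016,0,0.003,0,0,0],[0.016,0,0.003,0,0,0]]
  ]
}}

```text
t: 8.98
tool_pos: [0.5677, -0.0073, 0.0731]
ee_rot: [0.681, 0.732, 0.002, 0.005]
ft_force: [0.6, -18.4, 26.6]
grip_width: 0.349
grip_force: 13.1
```

```bash
python3 -c "
from h import *
S=snap('scene','s5.png')
g=lambda f,r:cv2.cvtColor((S if f is None else load(f))['img'],cv2.COLOR_RGB2GRAY)[r].astype(np.float32)
r=np.s_[157:192,240:262]
w=cv2.createHanningWindow((22,35),cv2.CV_32F)
print(cv2.phaseCorrelate(g('s4',r),g(None,r),w),abs(g('s4',r)-g(None,r)).mean())
r=np.s_[195:225,240:270]
print('static',abs(g('s4',r)-g(None,r)).mean())"
```

```text
((-0.193252493815395, 0.090517018262819), 0.9279842426379522) 1.635065
static 6.908889
```

The carrier did not move while the fingers crept 4 mm at 18 N, so it is home. I'll let go.

Request:
{"method": "carry_out", "body": {
  "deltas": [
    [[0,0,-0.01,0,0,0],[0,0,-0.05,0,0,0],[0,0,-0.15,0,0,0],[0,0,-0.24,0,0,0],[0,0,-0.24,0,0,0],[0,0,-0.24,0,0,0]]
  ],
  "grip": 35
}}

```text
t: 9.53
tool_pos: [0.5651, -0.0046, 0.1301]
ee_rot: [0.681, 0.732, 0.001, 0.001]
ft_force: [-0.5, -0.0, -1.0]
grip_width: 0.352
grip_force: 0.0
```

```bash
python3 -c "
from h import *
s=arm.get_state();from scipy.spatial.transform import Rotation as R
r=R.from_quat(s['ee_rot']);print(s['tool_pos'],r.as_matrix().round(4),r.inv().apply(np.array([.4757,-.0032,.100])-s['tool_pos'])/.25)"
```

```text
[ 0.56505478 -0.00457962  0.13005673] [[-7.220e-02  9.974e-01  3.100e-03]
 [ 9.974e-01  7.220e-02 -1.000e-04]
 [-3.000e-04  3.100e-03 -1.000e+00]] [ 0.03136213 -0.35646096  0.11910241]
```

Request:
{"method": "carry_out", "body": {
  "deltas": [
    [[0.03,-0.356,0,0,0,0],[0.03,-0.356,0,0,0,0],[0.03,-0.356,0,0,0,0],[0.03,-0.356,0,0,0,0],[0.03,-0.356,0,0,0,0],[0.03,-0.356,0.09,0,0,0],[0.03,-0.356,0.12,0,0,0],[0.03,-0.356,0.12,0,0,0],[0.03,-0.356,0.12,0,0,0]]
  ],
  "grip": 0
}}

```text
t: 10.28
tool_pos: [0.4756, -0.0037, 0.0979]
ee_rot: [0.681, 0.732, -0.0, -0.0]
ft_force: [0.4, -0.4, -0.6]
grip_width: 0.005
grip_force: 0.0
```

```bash
python3 -c "
from h import *
a=snap('top','t6.png')['img'][90:230,175:375];b=snap('scene','s6.png')['img'][100:260,150:370]
a=cv2.resize(a,None,fx=2.8,fy=2.8,interpolation=2);b=cv2.resize(b,(a.shape[1]//2*2-160,300),interpolation=2)
o=np.zeros((392,960,3),np.uint8);o[:,:560]=a;o[:300,560:]=b[:,:400];cv2.imwrite('pics/c6.png',cv2.resize(o,(800,327))[:,:,::-1])
s=arm.get_state();print(s['tool_pos'],s['ft_force'])"
```

```text
[ 0.47572404 -0.00370779  0.09845426] [ 0.39894915 -0.0426166  -0.37344859]
```

View pics/c6.png

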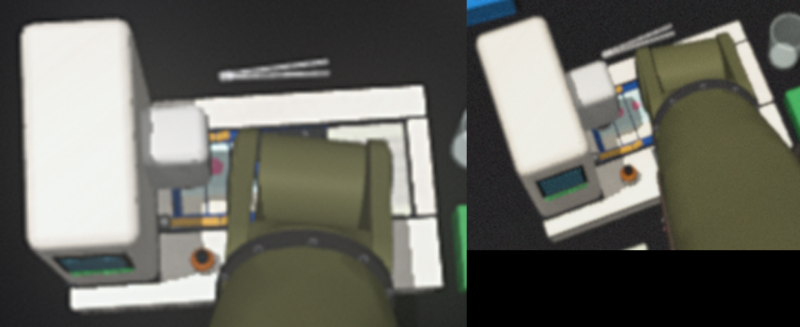

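The nose edge at about x=172 lies on the predicted stop line, so the carrier stayed home. Now I'll press start.

Request:
{"method": "carry_out", "body": {
  "deltas": [
    [[0,0,0.015,0,0,0],[0,0,0.025,0,0,0],[0,0,0.035,0,0,0],[0,0,0.042,0,0,0],[0,0,0.046,0,0,0],[0,0,0.046,0,0,0]]
  ]
}}

```text
t: 10.88
tool_pos: [0.4763, -0.0038, 0.0902]
ee_rot: [0.681, 0.732, 0.001, 0.001]
ft_force: [-18.0, 1.7, 54.1]
grip_width: 0.006
grip_force: 27.0
```

The tips stopped 3 mm down, at z=0.065 and 54 N. The shut fingers, about 25 mm wide, are probably resting on the collar. I'll back off and press with a single finger (12.5 x 16 mm), which fits inside the button.

Request:
{"method": "carry_out", "body": {
  "deltas": [
    [[0,0,-0.03,0,0,0],[0,0,-0.08,0,0,0],[0,0,-0.12,0,0,0],[0,0,-0.12,0,0,0],[0,0,-0.12,0,0,0],[0,0,-0.12,0,0,0]]
  ],
  "grip": 28
}}

```text
t: 11.38
tool_pos: [0.4748, -0.0037, 0.1158]
ee_rot: [0.681, 0.732, -0.0, -0.0]
ft_force: [-1.4, -0.5, -1.2]
grip_width: 0.28
grip_force: 0.0
```

```bash
python3 -c "
from h import *
for n,(u,v) in (('top0',(299,200)),('scene0',(294,199))):
  c=load(n);i=c['img'].astype(int);w=np.clip(i[:,:,1]-np.maximum(i[:,:,0],i[:,:,2]),0,None).astype(float)
  w[w<30]=0;m=np.zeros_like(w);m[v-12:v+13,u-12:u+13]=1;w*=m;Y,X=np.indices(w.shape);uu,vv=(w*X).sum()/w.sum(),(w*Y).sum()/w.sum();print(n,uu,vv,at(c,uu,vv,.068))
s=arm.get_state();print(s['tool_pos'],s['ft_force'],s['grip_width'])"
```

```text
top0 298.50082406262874 199.12237330037084 [ 0.47656741 -0.00362539  0.068     ]
scene0 294.0912419449326 198.36570005858232 [ 0.47449373 -0.00383139  0.068     ]
[ 0.47484796 -0.00369402  0.11581655] [-1.35974823 -0.49326165 -1.21768613] 0.27985614433790584
```

Request:
{"method": "carry_out", "body": {
  "deltas": [
    [[0,-0.075,0,0,0,0],[0,-0.075,0,0,0,0],[0,-0.075,0.05,0,0,0],[0,-0.075,0.08,0,0,0],[0,-0.075,0.09,0,0,0],[0,-0.075,0.098,0,0,0],[0,-0.075,0.104,0,0,0],[0,-0.075,0.104,0,0,0]]
  ]
}}

```text
t: 12.05
tool_pos: [0.4566, -0.0051, 0.091]
ee_rot: [0.681, 0.732, -0.0, -0.0]
ft_force: [-6.4, -0.0, 12.3]
grip_width: 0.277
grip_force: 5.8
```

Request:
{"method": "carry_out", "body": {
  "deltas": [
    [[0,0,0.004,0,0,0],[0,0,0.004,0,0,0],[0,0,0.004,0,0,0],[0,0,0.004,0,0,0]]
  ]
}}

```text
t: 12.38
tool_pos: [0.4567, -0.005, 0.0908]
ee_rot: [0.681, 0.732, 0.0, 0.0]
ft_force: [-9.6, -0.2, 22.3]
grip_width: 0.275
grip_force: 10.9
```

```bash
python3 -c "
from h import *
s=arm.get_state();print(s)"
```

```text
{'t': 12.3833, 'qpos': array([-9.12165880e-02,  2.73682925e-01,  1.91685998e+00, -5.06433466e-05,
        9.50628716e-01, -1.63360921e-01]), 'qd': array([ 0.00061047, -0.00123233,  0.00150056, -0.00112648, -0.00090979,
        0.00070982]), 'joint_efforts': array([-4.87024896e-02, -3.60467291e+01, -2.62534511e+01,  1.81815019e-01,
       -2.34005168e+00,  1.27911684e-02]), 'tool_pos': array([ 0.45671664, -0.00503343,  0.09076257]), 'ee_rot': array([6.81134658e-01, 7.32158134e-01, 1.12449846e-04, 1.79153221e-04]), 'ft_force': array([-9.56907926, -0.20387839, 22.32557892]), 'moment': array([-0.02631557,  1.6556879 ,  0.01264419]), 'grip_force': 10.863311793655157, 'grip_width': 0.27534513308482617}
```

Another rigid stop at tip z=0.066, so this finger is touching the collar rim too, or the button is not where I think. I'll lift, shift 2.5 mm, press again and compare moments.

Request:
{"method": "carry_out", "body": {
  "deltas": [
    [[0,0,-0.02,0,0,0],[0,0,-0.04,0,0,0],[0,0.01,-0.04,0,0,0],[0,0.01,-0.02,0,0,0],[0,0.01,-0.01,0,0,0],[0,0.01,-0.004,0,0,0],[0,0.01,-0.004,0,0,0],[0,0.01,-0.004,0,0,0]]
  ]
}}

```text
t: 13.05
tool_pos: [0.4596, -0.0049, 0.0909]
ee_rot: [0.681, 0.732, 0.001, 0.001]
ft_force: [-0.7, 0.3, 12.8]
grip_width: 0.282
grip_force: 6.8
```

```bash
python3 -c "
from h import *
s=arm.get_state();print(s['tool_pos'],s['ft_force'],s['moment'])
a=snap('top','t7.png')['img'][150:230,225:345];b=snap('scene','s7.png')['img'][150:240,230:350]
o=np.hstack([cv2.resize(a,(400,300),interpolation=2),cv2.resize(b,(400,300),interpolation=2)]);cv2.imwrite('pics/c7.png',o[:,:,::-1])"
```

```text
[ 0.45963767 -0.00490752  0.0909419 ] [-0.72816448  0.30808618 12.84459731] [-0.01058813 -0.0081632  -0.03838542]
```

Same flat height, so the collar appears to stand about 2 mm below the button top. The button therefore has to be pushed in by something narrower. Tilting the shut gripper 30° makes one finger edge the lowest point, and that fits well inside 22 mm.

Request:
{"method": "carry_out", "body": {
  "deltas": [
    [[0,0,-0.1,0,0,0],[0,0,-0.2,0,0,0],[0,0.048,-0.2,-0.08,0,0],[0,0.048,-0.2,-0.16,0,0],[0,0.048,-0.2,-0.24,0,0],[0,0.048,-0.2,-0.333,0,0],[0,0.048,-0.2,-0.333,0,0],[0,0.048,-0.2,-0.333,0,0],[0,0.048,-0.2,-0.333,0,0]]
  ],
  "grip": 0
}}

```text
t: 13.9
tool_pos: [0.4708, -0.0041, 0.1402]
ee_rot: [0.658, 0.707, 0.189, 0.175]
ft_force: [0.4, -0.5, 0.8]
grip_width: 0.005
grip_force: 0.0
```

```bash
cat > e.py <<'E'
from h import *
from scipy.spatial.transform import Rotation as R
s=arm.get_state();r=R.from_quat(s['ee_rot']);print(s['t'],s['qpos'].round(2),s['tool_pos'],s['ft_force'].round(1))
e=s['tool_pos']+r.apply([0,-.0125,.025]);print('edge',e,'tool z',r.apply([0,0,1]).round(3))
y=np.array([.9974,.0718,0])
tgt=np.array([.4757,-.0037,.070])-.0023*y;print('to 70mm',r.inv().apply(tgt-e)/.25,'per mm down',r.inv().apply([0,0,-.001])/.25)
E
python3 e.py
```

```text
13.9 [-0.14  0.01  2.17  0.24  0.45 -0.41] [ 0.47078142 -0.00406361  0.14016894] [ 0.4 -0.5  0.8]
edge [ 0.47238569 -0.00394264  0.11226443] tool z [ 0.497  0.036 -0.867]
to 70mm [-1.65681512e-05 -8.06336662e-02  1.48645475e-01] per mm down [-7.66546919e-07 -1.99181718e-03  3.46881302e-03]
```

Request:
{"method": "carry_out", "body": {
  "deltas": [
    [[0,-0.04,0.075,0,0,0],[0,-0.08,0.148,0,0,0],[0,-0.083,0.152,0,0,0],[0,-0.085,0.156,0,0,0],[0,-0.087,0.159,0,0,0],[0,-0.089,0.163,0,0,0],[0,-0.091,0.166,0,0,0],[0,-0.091,0.166,0,0,0]]
  ]
}}

```text
t: 14.57
tool_pos: [0.4725, -0.004, 0.0939]
ee_rot: [0.658, 0.707, 0.19, 0.177]
ft_force: [0.4, 0.7, 2.3]
grip_width: 0.002
grip_force: 1.0
```

```bash
python3 e.py
```

```text
14.5667 [-0.14  0.12  2.21  0.34  0.32 -0.51] [ 0.47245499 -0.00395666  0.09391594] [0.4 0.7 2.3]
edge [ 0.47415465 -0.00384129  0.06601705] tool z [ 0.5    0.036 -0.866]
to 70mm [ 0.0001163   0.00538905 -0.01528869] per mm down [ 1.04681083e-06 -2.00358420e-03  3.46202964e-03]
```

That works: 2 mm down at only about 2 N. I'll continue to the bottom.

Request:
{"method": "carry_out", "body": {
  "deltas": [
    [[0,-0.002,0.0035,0,0,0],[0,-0.004,0.007,0,0,0],[0,-0.006,0.0105,0,0,0],[0,-0.008,0.014,0,0,0],[0,-0.01,0.0175,0,0,0],[0,-0.01,0.0175,0,0,0]]
  ]
}}

```text
t: 15.07
tool_pos: [0.4726, -0.004, 0.0887]
ee_rot: [0.658, 0.707, 0.19, 0.177]
ft_force: [-0.4, 2.4, 12.0]
grip_width: 0.007
grip_force: 5.8
```

```bash
python3 e.py
```

```text
15.0667 [-0.14  0.13  2.21  0.36  0.31 -0.53] [ 0.47258656 -0.00397628  0.08869938] [-0.4  2.4 12. ]
edge [ 0.47429372 -0.00386205  0.06080094] tool z [ 0.5    0.036 -0.865]
to 70mm [ 0.00023134  0.01537384 -0.0336179 ] per mm down [ 1.26034934e-06 -2.00450264e-03  3.46149788e-03]
```

Request:
{"method": "carry_out", "body": {
  "deltas": [
    [[0,-0.002,0.0035,0,0,0],[0,-0.002,0.0035,0,0,0],[0,-0.002,0.0035,0,0,0]]
  ]
}}

```text
t: 15.32
tool_pos: [0.4728, -0.004, 0.0883]
ee_rot: [0.658, 0.707, 0.19, 0.177]
ft_force: [-7.7, 2.2, 21.9]
grip_width: 0.005
grip_force: 11.0
```

Request:
{"method": "carry_out", "body": {
  "deltas": [
    [[0,0.02,-0.035,0,0,0],[0,0.06,-0.1,0,0,0],[0,0.2,-0.35,0,0,0],[0,0.2,-0.35,0,0,0],[0,0.2,-0.35,0,0,0],[0,0.25,-0.5,0,0,0],[0,0.25,-0.5,0,0,0],[0,0.25,-0.5,0,0,0],[0,0.25,-0.5,0,0,0]]
  ]
}}

```text
t: 16.07
tool_pos: [0.4632, -0.0045, 0.2255]
ee_rot: [0.658, 0.707, 0.189, 0.176]
ft_force: [-0.2, -0.1, -0.7]
grip_width: 0.006
grip_force: 0.0
```

Request:
{"method": "carry_out", "body": {
  "deltas": [
    [[-0.9,0,0,0,0,0],[-0.9,0,0,0,0,0],[-0.9,0,0,0,0,0],[-0.9,0,0,0,0,0],[-0.9,0,0,0,0,0],[-0.9,0,0,0,0,0],[-0.9,0,0,0,0,0],[-0.9,0,0,0,0,0]]
  ]
}}

```text
t: 16.73
tool_pos: [0.4793, -0.2293, 0.2245]
ee_rot: [0.659, 0.707, 0.189, 0.175]
ft_force: [0.1, -0.2, 0.0]
grip_width: 0.001
grip_force: 0.0
```

```bash
python3 -c "
from h import *
T=snap('top','t8.png');S=snap('scene','s8.png')
o=np.hstack([cv2.resize(T['img'][90:230,175:375],(400,280),interpolation=2),cv2.resize(S['img'][90:260,150:370],(400,309),interpolation=2)[:280]])
o=cv2.resize(T['img'][90:240,175:375],(800,600),interpolation=2)
cv2.imwrite('pics/c8.png',o[:,:,::-1])
for n in('top','scene'):
  c=T if n=='top' else S;u,v=((299,200),(294,199))[n!='top']
  i=c['img'].astype(int);w=np.clip(i[:,:,1]-np.maximum(i[:,:,0],i[:,:,2]),0,None).astype(float)
  w[w<30]=0;m=np.zeros_like(w);m[v-12:v+13,u-12:u+13]=1;w*=m;Y,X=np.indices(w.shape);print((w*X).sum()/w.sum(),(w*Y).sum()/w.sum())
"
```

```text
298.49969394001226 199.11895531524178
294.06890021849966 198.4190823015295
```

View pics/c8.png

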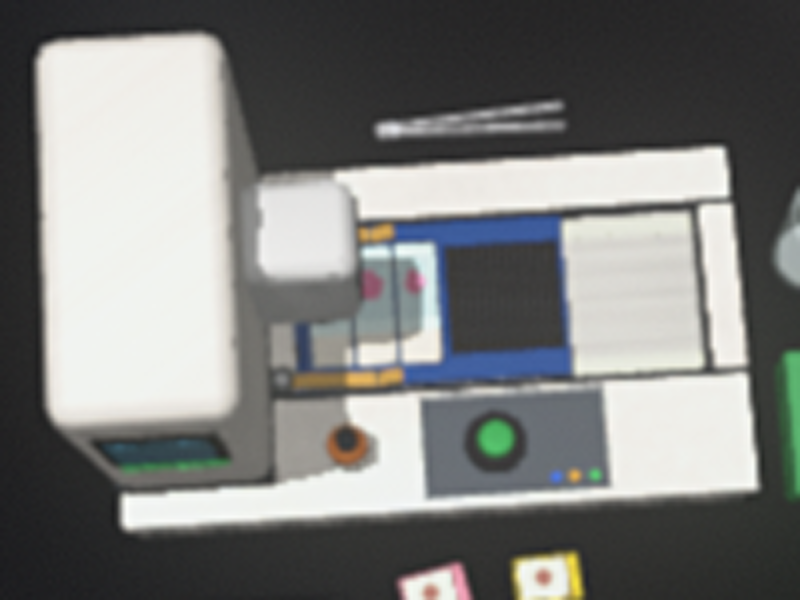

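The carrier's tail is at x≈565, the springs rest on its edge strips, the button is back up, and nothing else has moved. A quick numeric check of the home position follows.

```bash
python3 -c "
from h import *
T=load('t8');t=lambda u,v,z:at(T,(u+.5)/4-.5+175,(v+.5)/4-.5+90,z)
y=np.array([-.0705,.9975,0])
a=[t(560,217,.048),t(572,375,.048)]; b=[t(693,210,.05),t(708,368,.05)]
A=np.mean(a,0)@y;print('tail',A-np.array([.5436,.036,0])@y)
g0,g1=[cv2.cvtColor(load(n)['img'],cv2.COLOR_RGB2GRAY)[140:192] for n in('top0','t8')]
# pad/tail template travel
tm=g0[:,312:350].astype(np.float32)
r=cv2.matchTemplate(cv2.resize(g1,None,fx=8,fy=8,interpolation=2),cv2.resize(g0[8:40,313:346],None,fx=8,fy=8,interpolation=2),cv2.TM_CCOEFF_NORMED)
_,m,_,l=cv2.minMaxLoc(r);print(m,l[0]/8-313,l[1]/8-8)
du,dv=l[0]/8-313,l[1]/8-8
print((at(T,329+du,164+dv,.048)-at(T,329,164,.048))@y)
n0=(t(407,232,.0445)+t(415,385,.0445))/2@y;print('nose0',n0-np.array([.5436,.036,0])@y)
"
```

```text
tail -0.08672509309048348
0.9858900308609009 -29.125 1.25
0.07315835931076665
nose0 0.01073553878673788
```

```bash
python3 -c "
from station import arm;print(arm.finish_job())"
```

```text
the job is handed in; nothing more can be done
None
```

The job is handed in: the carrier is home against the end stop under both springs (tail measured within about 0.3 mm of its home position), and start was then pressed fully down and came back up. My first three presses on start stopped about 2–3 mm down, the first at 54 N, so I finished with a tilted fingertip.

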